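# Walk a mains transformer into the test jig and clamp it

## Robot

A 7-joint arm with a two-finger parallel gripper is mounted at the origin on a cart in front of the work surface, level with it; the furniture and walls round the work are solid. World frame = base frame: x ahead of the robot, y to its left, z up, the work surface at z = 0. Lengths are in m, angles in rad, forces in N, time in s.
With the tool pointing down it reaches from about 0.4 to 0.925 m from the base axis. Payload 4.1 kg.
Tool frame: the origin (TCP) lies midway between the tips of the shut fingers; the grasp point (between the pads) lies env.grip_depth behind it (env.grip_depth is the distance from the TCP to the grasp point, in m); z points along the fingers, y is the line along which they close (so a half turn about z gives the same grasp; the last joint's range is limited). The gripper opens to 85 mm and grips with 20 to 120 N. Pads are 22 mm wide; open, the fingers measure 114 mm over their backs; the gripper's body (76 mm by 85 mm) begins 54 mm behind the grasp point. The pads swing forward as they close: fully open they stand 13 mm farther back than shut.
Start: joints at [-1.267, 0.398, 0.045, 1.537, -0.019, 1.207, -0.051], TCP at [0.255, 0.598, 0.231] pointing down, gripper open.
Joint ranges: [-2.82, 2.82], [-0.49, 2.23], [-1.37, 1.46], [0, 2.46], [-1.36, 4.5], [0.23, 2], [-2.94, 2.94]. Speed limits (rad/s): [2.57, 2.57, 3.14, 3.14, 3.14, 3.14, 3.14].

## Interface

Orientations are given as a unit quaternion [x, y, z, w].
In Python, from rig import env, cams gives the robot as it stands.
- The arm moves only by the shell command python3 -m pendant 'ROWS' [FORCE]. ROWS is JSON, a list of rows, each a list of 7 numbers: the shift along the tool's x, y, z in units of 200 mm (1.0 is 200 mm), then the turn, a rotation vector about the tool's x, y, z in units of 180 degrees (1.0 is 180 degrees), then the opening, from 0 (shut) to 1 (fully open). In form: [[dx, dy, dz, rx, ry, rz, grip], ...]. A call has 1 to 10 rows; each row is the pose to reach, as a shift and turn from the pose commanded when the call began, along the tool's axes at that moment, turning the shorter way round; what a row does not reach only later rows make up. A row lasts 1/8 s, in which the tool goes at most 62.5 mm and 10.7 degrees, less where a joint would pass 70% of its speed; a pose out of reach is approached as far as the arm can. A call with a number of a shift or a turn outside -1 to 1 is refused whole. A call with a gripper value outside its range is refused whole. The fingers move at their own pace and stop on an object; FORCE is the grip in N (left out, the last holds). Time passes only in rows, so rows that repeat a pose let the fingers close. It gives the time, the measured TCP pose, the force, the opening and the grip force at its end, in the units of the state.
- env.observe(): the state, without advancing time (a new reading comes with each control period).
- cams.grab_frame(name): name is "scene" or "top"; returns the picture (480x640x3 uint8, blue, green, red); there is no depth.
- cams.camera_params(name): a dict with "K" (3x3 intrinsics, pixels), "R" (3x3) and "t" (3): a world point X has camera coordinates R X + t. Camera axes: x right, y down, z forward; pixel columns grow to the right and rows downward; lengths in m; the calibration is good to about 2 mm. A picture is of the moment at which its call begins. camera_params takes no time and is no camera call.
- env.close_job(): hands the job in; it is judged then, once.
The state is a dict: "t": time; "q": joint angles; "joint_velocities": joint speeds; "joint_efforts": joint torques, N m; "position": TCP position; "tcp_rot": TCP orientation; "wrist_force": force on the tool from outside, world axes, zero at the start; "wrist_torque": the same for the moment, N m; "gripper_width": finger opening in m; "gripper_force": force on a finger pad.
Only numpy, scipy, OpenCV 4.12 (cv2) and the standard library are available. Lean on these libraries where they do the work, as an engineer would, in place of code of your own. Each camera call takes 0.05 s, during which the arm holds its last target. There are 200 camera calls.

## Task

The heavy transformer has to go into the test jig for its contact test. Without gripping or lifting it, push it round by its corners until its terminal strip faces the fence with the sprung pins, then push it fully home into the jig's corner, flat against the fence and up against the side stop. Last, push the swing clamp round until its rubber pad bears on the back of the transformer; leave the loose parts round about where they are.

Things in the scene. Friction and masses are not known exactly. Their poses are not given: they have to be found in the camera images.
- test_jig: Aluminium corner jig screwed to the worktop. Origin: the pocket's inner corner on the worktop. Its x points away from the robot into the fence, y left into the side stop. Fence face: plane x = 0, y -120 to +25 mm, 38 mm high. Stop face: plane y = 0, x -72 to 0 mm, 12 mm thick, 38 mm high. Open to the front and right, no floor of its own. Behind the fence: probe brackets, 62 mm high, to x = 46 mm
- pocket_corner (a point): The same inner corner, at worktop height. A transformer that is home has its centre 45 mm in front (jig's -x) and 52.5 mm to the right (jig's -y) of it, and the same yaw as the jig. The worktop's front edge lies at x = 0.33 m in the world; keep the transformer's whole foot on the worktop
- clamp_hinge (a point): The clamp's upright pivot, at (-104, 18) mm in the jig's frame, 25 mm up. The post is 22 mm across and 36 mm high with its bolts up to 42 mm; it stands on a 6 mm high foot plate left of the stop (y 7 to 37 mm, x -125 to +7 mm)
- probe_head (a joint): Black floating head with six brass sprung pins that stand 5.5 mm proud of the fence face, over the fence at z = 53 mm. Value: 0 with pins out, grows as the pins are pressed in (m): 0.0055 when the transformer is home with its terminal face on the fence. The springs push back with 1 N at first touch, 3 N at home
- clamp_arm (a joint): Swing clamp, a steel bar 100 mm long from the pivot, 10 mm wide, z 19 to 31 mm. In rad: 0 when the bar points to the jig's -y and the rubber pad on its +x side, 70 mm from the pivot, just touches the back of a transformer that is home; 1.57 when it points to the jig's -x, to the robot; grows as it opens. Stiff, stays where it is left; about 4 N at the knob moves it
- clamp_knob (a point): Middle of the black upright knob near the clamp bar's free end: 16 mm across, from z = 37 to 59 mm, 94 mm from the pivot
- transformer: Mains transformer of dark steel laminations with a taped winding, 1.5 kg (6 to 13 N slide it; a push near a corner turns it some 0.065 rad per 10 mm), 90 mm (x) by 105 mm (y), 60 mm high; flanks upright and flat up to 44 mm. Origin: centre of the underside. +x points out of the terminal face, the 105 mm side with a black strip and six brass tags along its top edge
- terminals (a point): Middle of the terminal strip's face, 45 mm ahead of the transformer's centre and 53 mm up
- terminal_corner_left (a point): Terminal face at its left edge (transformer's +y), 20 mm up
- terminal_corner_right (a point): Terminal face at its right edge (transformer's -y), 20 mm up
- battery: Loose 9 V battery, 18 x 26 x 48 mm, standing; origin under its centre. To be left alone
- capacitor: Loose black capacitor can, 36 mm across and 54 mm high; origin under its centre. To be left alone
- small_heat_sink: Loose black finned heat sink, 20 x 30 x 25 mm; origin at its underside. To be left alone
- tin: Loose round screw tin, 57 mm across and 35 mm high; origin under its centre. To be left alone
- screwdriver: Loose red screwdriver lying left of the jig, 178 mm long and 27 mm thick. To be left alone

How it is judged:
By the outcome, as a careful person would: the job done as asked, in the order asked, and still so for the second after the job is handed in, with the robot touching nothing.
It also fails if it takes over 72 s, if anything falls off the work surface, if the arm or the gripper's body presses on something with over 40 N, if the wrist force passes 120 N, or if a joint passes its speed limit or range.

## Working session

There is one attempt and no reset: what is moved stays moved. The work goes in short steps, Python scripts to look and compute and a shell command to move; the robot and the scene stay as the last step left them, time stands still between calls to the robot, and variables do not carry over. Pictures are saved under pics/ and viewed, at most 10 in all, crops included, and the job is handed in when it is done.

```bash
ls; mkdir -p pics; python3 - <<'E'
from rig import env,cams
import cv2
for n in("scene","top"):
    cv2.imwrite(f"pics/{n}0.png",cams.grab_frame(n)); p=cams.camera_params(n); print(n,p)
s=env.observe();print(s,env.grip_depth)
E
```

```text
pics
scene {'K': array([[434.65569497,   0.        , 317.78885189],
       [  0.        , 434.65569497, 242.67120141],
       [  0.        ,   0.        ,   1.        ]]), 'R': array([[ 0.48020641, -0.87700381, -0.01631331],
       [-0.67342304, -0.35669056, -0.64751313],
       [ 0.56205268,  0.32192571, -0.76187966]]), 't': array([-0.36930246,  0.37820651,  0.78748711])}
top {'K': array([[468.14629505,   0.        , 326.08946141],
       [  0.        , 468.14629505, 238.40569238],
       [  0.        ,   0.        ,   1.        ]]), 'R': array([[-0.00947375, -0.99985228,  0.0143411 ],
       [-0.9849652 ,  0.00685682, -0.17261674],
       [ 0.17249291, -0.01576082, -0.98488466]]), 't': array([-0.1437711 ,  0.56392891,  0.84323393])}
{'t': 0.1, 'q': array([-1.2669762 ,  0.39909825,  0.04506639,  1.53771496, -0.01869927,
        1.20691832, -0.05070568]), 'joint_velocities': array([ 8.18284309e-05, -1.81082980e-03, -2.90695831e-04, -3.35067163e-03,
        2.83141947e-04,  8.72120644e-04,  4.50198368e-04]), 'joint_efforts': array([ 3.80747821e-03, -4.76261723e+01,  1.37002677e+00, -2.54949778e+01,
        1.20231503e-02,  4.97396322e-03, -1.16008118e-05]), 'position': array([0.25458485, 0.5974659 , 0.23039812]), 'tcp_rot': array([ 2.00012033e-01,  9.79793065e-01, -8.51876939e-04, -1.07138400e-04]), 'wrist_force': array([-0.49637678,  0.07998231, -0.64452637]), 'wrist_torque': array([-0.06612478,  0.01561966, -0.00312377]), 'gripper_force': 0.0, 'gripper_width': 0.08500097553898332} 0.0187
```

View pics/top0.png

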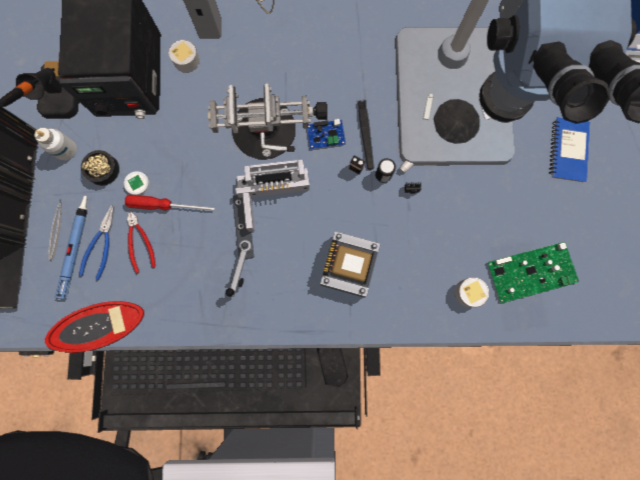

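View pics/scene0.png

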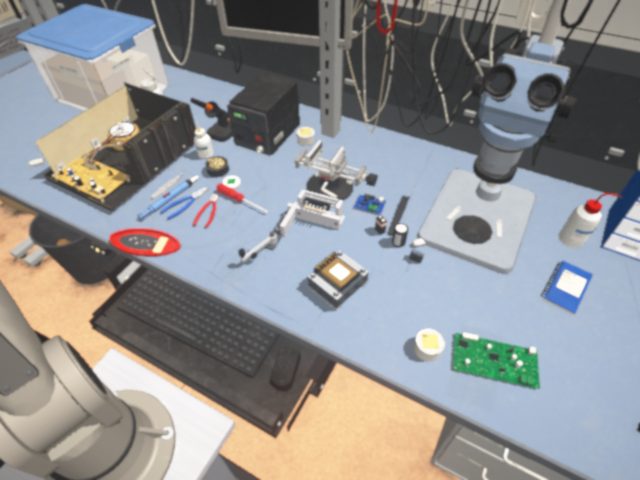

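The top view shows the jig (fence around (275,180), hinge (246,245), knob (232,290)). The transformer is at (350,265) with its terminals facing left (+y). I'll zoom in for corners.

```bash
cat > h.py <<'E'
import numpy as np, cv2
from rig import env,cams
def ray(n,uv,z):
    p=cams.camera_params(n);R,t=p["R"],p["t"]
    c=-R.T@t; d=R.T@np.linalg.inv(p["K"])@np.array([uv[0],uv[1],1.]); return (c+d*(z-c[2])/d[2])
def pix(n,X):
    p=cams.camera_params(n);v=p["K"]@(p["R"]@np.asarray(X,float)+p["t"]);return v[:2]/v[2]
def crop(n,name,x0,y0,w,h,s,marks=()):
    im=cams.grab_frame(n);cv2.imwrite("pics/raw_"+name,im)
    c=cv2.resize(im[y0:y0+h,x0:x0+w],None,fx=s,fy=s,interpolation=cv2.INTER_CUBIC)
    for X in marks:
        u=(pix(n,X)-[x0,y0]+.5)*s; cv2.circle(c,tuple(int(round(a)) for a in u),3,(0,0,255),1)
    cv2.imwrite("pics/"+name,c)
E
python3 -c "
from h import *
crop('top','c1.png',215,150,200,150,4)"
```

```text
(no output)
```

View pics/c1.png

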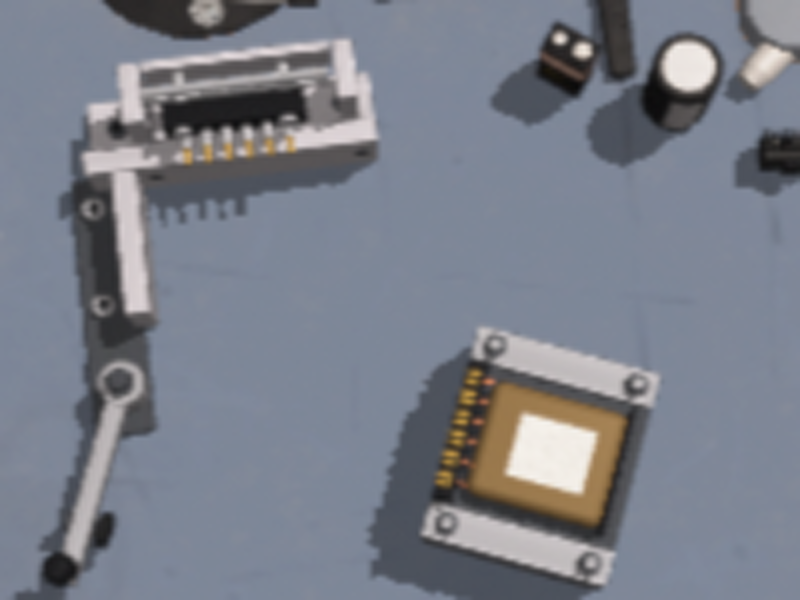

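The crop shows the transformer's top corners at (478,328), (658,375), (608,585), (422,535). The stop's inner top edge runs from about (140,172) to (155,310), and the hinge bolt is at (120,380) with the knob at (60,568).

```bash
python3 - <<'E'
from h import *
f=lambda a,b:((a+.0)/4+215-.375,(b)/4+150-.375)
for z in(.044,.05,.056):
    C=np.array([ray('top',f(*p),z) for p in((478,328),(658,375),(608,585),(422,535))])
    e=np.roll(C,-1,0)-C; print(z,C.mean(0).round(4),np.linalg.norm(e,axis=1).round(4),[round(np.degrees(np.arctan2(v[1],v[0])),1) for v in e])
print('fence',[ray('top',f(*p),.038).round(4) for p in((86,172),(376,145),(140,172),(155,312),(128,318))])
print('pins',[ray('top',f(*p),.053).round(4) for p in((187,162),(290,150))])
print('hinge',ray('top',f(120,380),.042).round(4),'knob',ray('top',f(60,568),.059).round(4))
p=cams.camera_params('top');print(-p['R'].T@p['t'])
for n,z in(((565,50),.048),((688,65),.054)):print(ray('top',f(*n),z).round(3))
im=cv2.imread('pics/raw_c1.png')
E
```

```text
0.044 [ 0.5153 -0.1937  0.044 ] [0.0893 0.1035 0.0907 0.1031] [np.float64(-105.3), np.float64(165.2), np.float64(74.5), np.float64(-15.6)]
0.05 [ 0.5146 -0.1933  0.05  ] [0.0887 0.1028 0.0901 0.1024] [np.float64(-105.3), np.float64(165.2), np.float64(74.5), np.float64(-15.6)]
0.056 [ 0.5139 -0.1929  0.056 ] [0.0881 0.1021 0.0895 0.1017] [np.float64(-105.3), np.float64(165.2), np.float64(74.5), np.float64(-15.6)]
fence [array([0.6573, 0.0271, 0.038 ]), array([ 0.6703, -0.1152,  0.038 ]), array([0.6571, 0.0007, 0.038 ]), array([ 0.587 , -0.0079,  0.038 ]), array([0.5842, 0.0051, 0.038 ])]
pins [array([ 0.6578, -0.0242,  0.053 ]), array([ 0.6636, -0.0738,  0.053 ])]
hinge [0.5531 0.0077 0.042 ] knob [0.4626 0.0308 0.059 ]
[ 0.40863643 -0.13432657  0.92989357]
[ 0.715 -0.209  0.048]
[ 0.705 -0.268  0.054]
```

```bash
python3 -m pendant '[[-0.24,-0.17,0,0,0,-0.05,0],[-0.48,-0.34,0,0,0,-0.1,0],[-0.72,-0.5,0,0,0,-0.128,0],[-0.95,-0.67,0,0,0,-0.128,0],[-0.95,-0.67,0,0,0,-0.128,0],[-0.95,-0.67,0,0,0,-0.128,0]]'; python3 - <<'E'
from h import *
print(env.observe()['tcp_rot'])
im=cams.grab_frame('top');cv2.imwrite('pics/raw_t1.png',im)
hsv=cv2.cvtColor(im,cv2.COLOR_BGR2HSV)
m=cv2.inRange(hsv,(8,90,60),(25,255,230)); m[:200]=0;m[320:]=0;m[:,:310]=0;m[:,420:]=0
n,l,s,c=cv2.connectedComponentsWithStats(m); print(s[1:][s[1:,4]>15])
E
```

```text
t: 0.9
position: [0.3766, 0.4007, 0.2313]
tcp_rot: [0.0, 1.0, 0.0, -0.0]
wrist_force: [-0.8, 0.2, -0.7]
gripper_width: -0.0002
gripper_force: 0.0
[ 2.79227605e-04  9.99999854e-01  3.78306047e-04 -2.65564903e-04]
[[324 242  48  40 828]]
```

```bash
cat >> h.py <<'E'
HC=np.array([.620,-.056]);JY=6.3
def tf(guess=None,off=(0,0),dyaw=0):
    im=cams.grab_frame('top')
    hsv=cv2.cvtColor(im,cv2.COLOR_BGR2HSV)
    m=cv2.inRange(hsv,(8,90,60),(25,255,230)); m[:165]=0;m[320:]=0;m[:,:235]=0;m[:,430:]=0
    big=max(cv2.findContours(m,0,2)[0],key=cv2.contourArea)
    M=np.zeros_like(m);cv2.drawContours(M,[cv2.convexHull(big)],-1,255,-1)
    M=cv2.resize(M,None,fx=4,fy=4,interpolation=cv2.INTER_LINEAR)
    # erode away brass tags joined to winding
    M0=cv2.resize(m,None,fx=4,fy=4);M0=cv2.morphologyEx(M0,cv2.MORPH_CLOSE,np.ones((9,9)))
    cs,_=cv2.findContours(M0,0,2);F=np.zeros_like(M0);cv2.drawContours(F,[max(cs,key=cv2.contourArea)],-1,255,-1)
    F=cv2.morphologyEx(F,cv2.MORPH_OPEN,cv2.getStructuringElement(2,(61,61)))
    c=max(cv2.findContours(F,0,2)[0],key=cv2.contourArea);r=cv2.minAreaRect(c)
    P=np.array([ray('top',((u[0]-1.5)/4,(u[1]-1.5)/4),.058)[:2] for u in cv2.boxPoints(r)])
    e=P[1]-P[0];a=np.degrees(np.arctan2(e[1],e[0]))%90
    return P.mean(0),a,[np.linalg.norm(P[1]-P[0]),np.linalg.norm(P[2]-P[1])]
E
python3 -m pendant '[[-0.2,-0.25,0,0,0,0,0],[-0.4,-0.5,0,0,0,0,0],[-0.6,-0.75,0,0,0,0,0],[-0.62,-1,0,0,0,0,0],[-0.62,-1,0,0,0,0,0]]' >/dev/null
python3 -m pendant '[[0,-0.3,0,0,0,0,0],[0,-0.6,0,0,0,0,0],[0,-0.9,0,0,0,0,0],[0,-1,0,0,0,0,0],[0,-1,0,0,0,0,0]]'
python3 -c "
from h import *
print(tf())"
```

```text
t: 2.2
position: [0.5011, 0.0009, 0.2313]
tcp_rot: [0.0, 1.0, 0.0, 0.0]
wrist_force: [1.1, 0.0, -0.6]
gripper_width: -0.0003
gripper_force: 0.0
(array([ 0.51586642, -0.18860596]), np.float64(74.04645949524794), [np.float64(0.05782296857441409), np.float64(0.08174137554430962)])
```

```bash
cat >> h.py <<'E'
def tf2(show=True):
    im=cams.grab_frame('top');hsv=cv2.cvtColor(im,cv2.COLOR_BGR2HSV)
    m=cv2.inRange(hsv,(8,90,60),(25,255,230)); m[:165]=0;m[320:]=0;m[:,:235]=0;m[:,430:]=0
    big=max(cv2.findContours(cv2.morphologyEx(m,cv2.MORPH_CLOSE,np.ones((5,5))),0,2)[0],key=cv2.contourArea)
    r=cv2.minAreaRect(big);P=np.array([ray('top',u,.058)[:2] for u in cv2.boxPoints(r)])
    e=[P[1]-P[0],P[2]-P[1]];L=[np.linalg.norm(v) for v in e];v=e[int(np.argmax(L))]/max(L)
    if v@np.array([.6,.8])<0:v=-v
    yaw=np.degrees(np.arctan2(v[1],v[0]));c=P.mean(0)-.0045*v
    y=np.array([-v[1],v[0]]);j=np.radians(JY);R=np.array([[np.cos(j),-np.sin(j)],[np.sin(j),np.cos(j)]])
    print('c',c.round(4),'yaw',yaw.round(1),'rect',np.round(L,4),'err in jig frame (home - c)',(R.T@(HC-c)).round(4))
    print('corners FL FR BL BR',[(c+a*.045*v+b*.0525*y).round(3).tolist() for a,b in((1,1),(1,-1),(-1,1),(-1,-1))])
    return c,yaw
E
python3 -c "
from h import *
tf2()"
python3 -m pendant '[[0,-0.3,0.05,0,0,0,0],[0,-0.6,0.1,0,0,0,0],[0,-0.9,0.15,0,0,0,0],[0,-1,0.15,0,0,0,0],[0,-1,0.15,0,0,0,0]]' >/dev/null
python3 -m pendant '[[0.12,-0.15,0.1,0,0,0,0],[0.24,-0.32,0.2,0,0,0,0],[0.24,-0.32,0.5,0,0,0,0],[0.24,-0.32,0.8,0,0,0,0],[0.24,-0.32,0.9,0,0,0,0],[0.24,-0.32,0.9,0,0,0,0]]'
```

```text
c [ 0.5152 -0.193 ] yaw 73.4 rect [0.058  0.0802] err in jig frame (home - c) [0.1192 0.1247]
corners FL FR BL BR [[0.478, -0.135], [0.578, -0.165], [0.452, -0.221], [0.553, -0.251]]
t: 3.68
position: [0.453, -0.2599, 0.0196]
tcp_rot: [-0.002, 1.0, 0.002, -0.002]
wrist_force: [0.2, 0.3, 0.2]
gripper_width: 0.0002
gripper_force: 0.0
```

```bash
python3 -m pendant '[[-0.05,0.06,0,0,0,0,0],[-0.06,0.1,0,0,0,0,0],[-0.07,0.14,0,0,0,0,0],[-0.08,0.18,0,0,0,0,0],[-0.09,0.22,0,0,0,0,0],[-0.1,0.26,0,0,0,0,0],[-0.11,0.3,0,0,0,0,0],[-0.12,0.34,0,0,0,0,0],[-0.13,0.38,0,0,0,0,0],[-0.14,0.42,0,0,0,0,0]]'; python3 -c "
from h import *
tf2();crop('top','c2.png',215,150,200,150,4)"
```

```text
t: 4.92
position: [0.4789, -0.1836, 0.0225]
tcp_rot: [0.002, 1.0, -0.002, -0.0]
wrist_force: [-6.0, -8.5, 4.4]
gripper_width: 0.0002
gripper_force: 5.0
c [ 0.5601 -0.1381] yaw 140.3 rect [0.0586 0.0328] err in jig frame (home - c) [0.0686 0.075 ]
corners FL FR BL BR [[0.492, -0.15], [0.559, -0.069], [0.561, -0.207], [0.628, -0.126]]
```

View pics/c2.png

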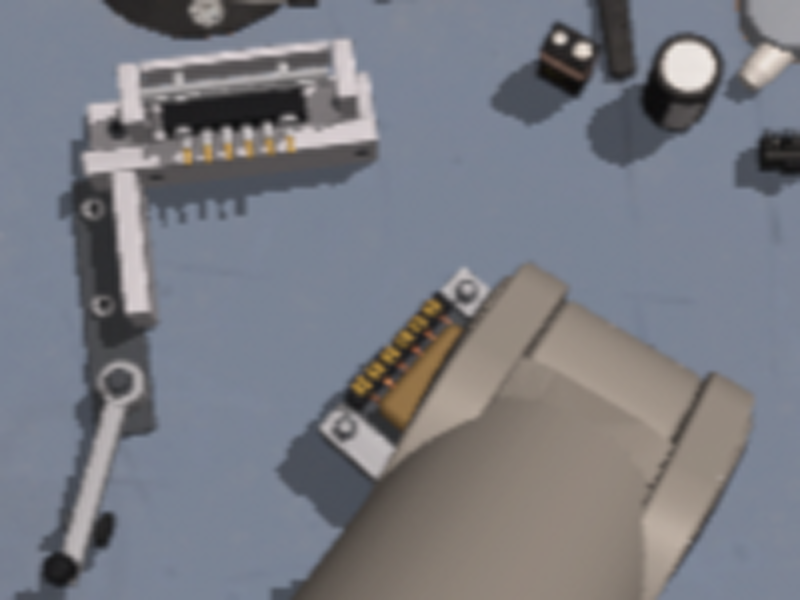

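The arm hides half the part. The terminal edge is visible from (320,425) to (468,265), so the yaw is about 47°.

```bash
cat >> h.py <<'E'
def edge(p,q,x0=215,y0=150,s=4,z=.05):
    P=[ray('top',(a[0]/s+x0-.375,a[1]/s+y0-.375),z)[:2] for a in(p,q)]
    d=P[0]-P[1];L=np.linalg.norm(d);y=d/L;v=np.array([y[1],-y[0]]);c=(P[0]+P[1])/2-.045*v
    j=np.radians(JY);R=np.array([[np.cos(j),-np.sin(j)],[np.sin(j),np.cos(j)]])
    print('L',L,'c',c.round(4),'yaw',np.degrees(np.arctan2(v[1],v[0])).round(1),'to go',(R.T@(HC-c)).round(4))
    print('FL FR BL BR',[(c+a*.045*v+b*.0525*y).round(3).tolist() for a,b in((1,1),(1,-1),(-1,1),(-1,-1))])
E
python3 -c "
from h import *
edge((320,425),(467,265))"
```

```text
L 0.10450823910709456 c [ 0.5378 -0.157 ] yaw 47.6 to go [0.0928 0.0913]
FL FR BL BR [[0.529, -0.088], [0.607, -0.159], [0.469, -0.155], [0.546, -0.226]]
```

```bash
python3 -m pendant '[[0.06,-0.07,0,0,0,0,0],[0.12,-0.02,0,0,0,0,0],[0.1,0.02,0,0,0,0,0],[0.08,0.055,0,0,0,0,0],[0.06,0.09,0,0,0,0,0],[0.04,0.125,0,0,0,0,0],[0.015,0.16,0,0,0,0,0],[-0.01,0.19,0,0,0,0,0],[-0.035,0.22,0,0,0,0,0],[-0.065,0.25,0,0,0,0,0]]'
python3 -m pendant '[[0.1,-0.12,0,0,0,0,0],[0.1,-0.12,-0.35,0,0,0,0],[0.1,-0.4,-0.6,0,0,0,0],[0.1,-0.7,-0.6,0,0,0,0],[0.1,-0.8,-0.6,0,0,0,0],[0.1,-0.8,-0.6,0,0,0,0]]'
python3 -c "
from h import *
tf2();crop('top','c3.png',215,150,200,150,4)"
```

```text
t: 6.28
position: [0.4888, -0.1311, 0.0207]
tcp_rot: [0.001, 1.0, -0.0, -0.005]
wrist_force: [-11.1, -4.7, 10.3]
gripper_width: -0.0001
gripper_force: 6.3
t: 7.02
position: [0.4741, -0.2923, 0.1419]
tcp_rot: [0.002, 1.0, -0.001, 0.001]
wrist_force: [-0.1, -0.1, 0.2]
gripper_width: 0.0001
gripper_force: 0.0
c [ 0.5592 -0.1425] yaw 24.3 rect [0.059  0.0804] err in jig frame (home - c) [0.0699 0.0793]
corners FL FR BL BR [[0.579, -0.076], [0.622, -0.172], [0.497, -0.113], [0.54, -0.209]]
```

View pics/c3.png

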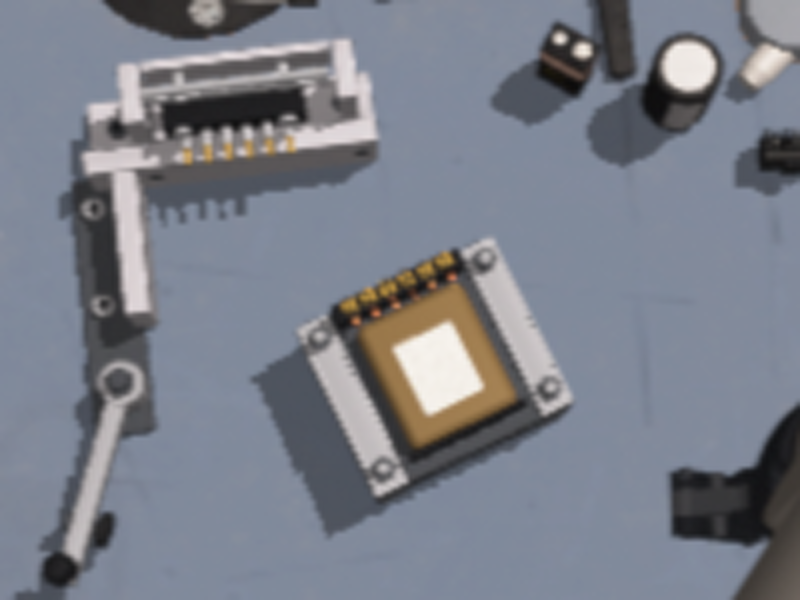

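The transformer is now at yaw ≈24° with the terminal strip (340,310)-(455,262) facing the fence. Next I'll push the right flank near the back corner.

```bash
python3 -m pendant '[[-0.2,0.1,0,0,0,0,0],[-0.435,0.27,0,0,0,0,0],[-0.435,0.27,0.25,0,0,0,0],[-0.435,0.27,0.5,0,0,0,0],[-0.435,0.27,0.6,0,0,0,0],[-0.435,0.27,0.6,0,0,0,0]]'
python3 -m pendant '[[0.02,0.04,0,0,0,0,0],[0.035,0.08,0,0,0,0,0],[0.06,0.11,0,0,0,0,0],[0.085,0.14,0,0,0,0,0],[0.11,0.17,0,0,0,0,0],[0.135,0.2,0,0,0,0,0],[0.155,0.235,0,0,0,0,0],[0.175,0.27,0,0,0,0,0],[0.19,0.305,0,0,0,0,0],[0.19,0.305,0,0,0,0,0]]'
python3 -m pendant '[[-0.1,-0.1,0,0,0,0,0],[-0.1,-0.15,-0.35,0,0,0,0],[-0.1,-0.4,-0.6,0,0,0,0],[-0.1,-0.65,-0.6,0,0,0,0],[-0.1,-0.7,-0.6,0,0,0,0],[-0.1,-0.7,-0.6,0,0,0,0]]'
python3 -c "
from h import *
tf2();crop('top','c4.png',215,150,200,150,4)"
```

```text
t: 7.88
position: [0.5602, -0.2343, 0.0203]
tcp_rot: [-0.0, 1.0, 0.001, -0.001]
wrist_force: [0.8, -1.2, -0.7]
gripper_width: -0.0003
gripper_force: 0.0
t: 9.12
position: [0.5229, -0.1776, 0.023]
tcp_rot: [0.001, 1.0, -0.002, 0.002]
wrist_force: [-1.0, -6.3, 3.1]
gripper_width: 0.0005
gripper_force: 2.7
t: 9.88
position: [0.5421, -0.3148, 0.1415]
tcp_rot: [0.001, 1.0, 0.0, 0.0]
wrist_force: [0.0, 1.0, -0.3]
gripper_width: -0.0002
gripper_force: 0.0
c [ 0.5534 -0.1103] yaw -0.4 rect [0.0571 0.0786] err in jig frame (home - c) [0.0722 0.0466]
corners FL FR BL BR [[0.599, -0.058], [0.598, -0.163], [0.509, -0.057], [0.508, -0.162]]
```

View pics/c4.png

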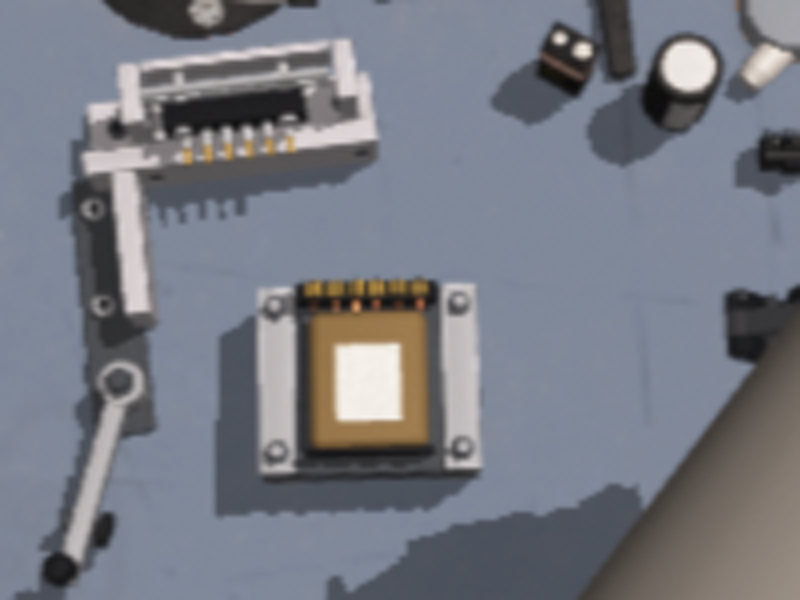

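The transformer is at centre (368,380) and yaw ≈1°, so it needs about 5° back. I'll push with two spread fingers on the back face at the jig yaw, which squares it up.

```bash
python3 -m pendant '[[0.2,0.2,0,0,0,-0.035,0.6],[0.33,0.5,0,0,0,-0.035,0.6],[0.33,0.75,0,0,0,-0.035,0.6],[0.33,0.965,0,0,0,-0.035,0.6],[0.33,0.965,0.25,0,0,-0.035,0.6],[0.33,0.965,0.5,0,0,-0.035,0.6],[0.33,0.965,0.64,0,0,-0.035,0.6],[0.33,0.965,0.64,0,0,-0.035,0.6]]'
python3 -m pendant '[[-0.04,0,0,0,0,0,0.6],[-0.08,0,0,0,0,0,0.6],[-0.12,0,0,0,0,0,0.6],[-0.16,0,0,0,0,0,0.6],[-0.2,0,0,0,0,0,0.6],[-0.24,0,0,0,0,0,0.6],[-0.28,0,0,0,0,0,0.6],[-0.31,0,0,0,0,0,0.6],[-0.31,0,0,0,0,0,0.6]]'
python3 -c "
from h import *
tf2()"
```

```text
t: 10.98
position: [0.4744, -0.1195, 0.0113]
tcp_rot: [-0.056, 0.998, 0.001, -0.003]
wrist_force: [0.2, 0.8, 1.1]
gripper_width: 0.0511
gripper_force: 0.0
t: 12.1
position: [0.534, -0.116, 0.0133]
tcp_rot: [-0.054, 0.999, 0.001, -0.004]
wrist_force: [-9.8, -1.2, 5.4]
gripper_width: 0.0509
gripper_force: 4.8
c [ 0.6605 -0.0391] yaw 95.6 rect [0.0218 0.0071] err in jig frame (home - c) [-0.0421 -0.0123]
corners FL FR BL BR [[0.604, 0.001], [0.708, 0.011], [0.613, -0.089], [0.717, -0.079]]
```

```bash
python3 -m pendant '[[-0.04,0,0,0,0,0,0.6],[-0.08,0,0,0,0,0,0.6],[-0.1,0,0,0,0,0,0.6],[-0.1,0,0,0,0,0,0.6]]'
python3 -m pendant '[[0.15,0,0,0,0,0,0.6],[0.2,-0.2,-0.3,0,0,0,0.6],[0.2,-0.5,-0.6,0,0,0,0.6],[0.2,-0.8,-0.65,0,0,0,0.6],[0.2,-0.97,-0.65,0,0,0,0.6],[0.2,-0.97,-0.65,0,0,0,0.6]]'
python3 -c "
from h import *
tf2();print(env.observe()['q'].round(2))
crop('top','c5.png',215,150,200,150,4)"
```

```text
t: 12.65
position: [0.5542, -0.1134, 0.0131]
tcp_rot: [-0.054, 0.999, 0.001, -0.004]
wrist_force: [-8.6, -1.1, 2.2]
gripper_width: 0.051
gripper_force: 4.2
t: 13.4
position: [0.5396, -0.3173, 0.1464]
tcp_rot: [-0.051, 0.999, -0.003, 0.002]
wrist_force: [-0.6, 0.2, -0.6]
gripper_width: 0.0515
gripper_force: 0.0
c [ 0.61   -0.1015] yaw 6.2 rect [0.0584 0.0803] err in jig frame (home - c) [0.0149 0.0442]
corners FL FR BL BR [[0.649, -0.044], [0.66, -0.149], [0.56, -0.054], [0.571, -0.159]]
[ 0.08  0.47  0.51  1.71 -0.26  1.03  2.35]
```

View pics/c5.png

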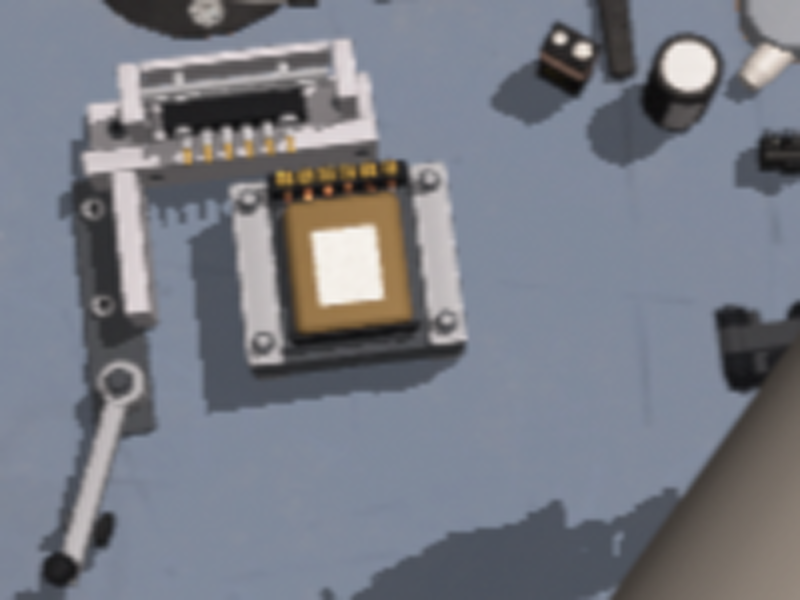

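The transformer is square to the jig at centre (348,262), with 15 mm to go in x and 44 mm in y. Now I'll do the side push with the gripper turned 90°.

```bash
python3 -m pendant '[[-0.1,0.15,0,0,0,0.058,0.6],[-0.2,0.3,0,0,0,0.116,0.6],[-0.3,0.45,0,0,0,0.174,0.6],[-0.4,0.59,0,0,0,0.232,0.6],[-0.46,0.59,0,0,0,0.29,0.6],[-0.46,0.59,0,0,0,0.348,0.6],[-0.46,0.59,0,0,0,0.406,0.6],[-0.46,0.59,0,0,0,0.464,0.6],[-0.46,0.59,0,0,0,0.5,0.6],[-0.46,0.59,0,0,0,0.5,0.6]]'
python3 -m pendant '[[0,0,0.25,0,0,0,0.6],[0,0,0.5,0,0,0,0.6],[0,0,0.66,0,0,0,0.6],[0,0,0.66,0,0,0,0.6]]'
```

```text
t: 14.75
position: [0.6184, -0.18, 0.1427]
tcp_rot: [0.666, 0.746, 0.0, -0.001]
wrist_force: [-0.5, 0.2, 0.3]
gripper_width: 0.0511
gripper_force: 0.0
t: 15.25
position: [0.6163, -0.1803, 0.0087]
tcp_rot: [0.666, 0.746, -0.001, -0.003]
wrist_force: [0.4, -0.3, 0.3]
gripper_width: 0.0507
gripper_force: 0.0
```

```bash
python3 -m pendant '[[0.04,0,-0.01,0,0,0,0.6],[0.08,0,-0.01,0,0,0,0.6],[0.12,0,-0.01,0,0,0,0.6],[0.16,0,-0.01,0,0,0,0.6],[0.2,0,-0.01,0,0,0,0.6],[0.24,0,-0.01,0,0,0,0.6],[0.27,0,-0.01,0,0,0,0.6],[0.29,0,-0.01,0,0,0,0.6],[0.29,0,-0.01,0,0,0,0.6]]'
for i in 1 2; do python3 -m pendant '[[0.01,0,0,0,0,0,0.6],[0.02,0,0,0,0,0,0.6],[0.02,0,0,0,0,0,0.6]]';done; python3 -c "
from h import *
tf2()"
```

```text
t: 16.38
position: [0.6129, -0.1291, 0.0153]
tcp_rot: [0.668, 0.744, -0.001, 0.004]
wrist_force: [0.4, -6.0, 0.8]
gripper_width: 0.0513
gripper_force: 3.5
t: 16.75
position: [0.6125, -0.1258, 0.0153]
tcp_rot: [0.668, 0.744, -0.001, 0.004]
wrist_force: [0.3, -8.3, -0.1]
gripper_width: 0.0514
gripper_force: 3.9
t: 17.12
position: [0.6121, -0.1219, 0.0153]
tcp_rot: [0.668, 0.744, -0.001, 0.004]
wrist_force: [0.9, -8.8, -0.4]
gripper_width: 0.051
gripper_force: 4.0
c [ 0.5813 -0.0798] yaw 133.1 rect [0.0472 0.0238] err in jig frame (home - c) [0.0411 0.0194]
corners FL FR BL BR [[0.512, -0.083], [0.589, -0.011], [0.574, -0.149], [0.65, -0.077]]
```

```bash
for i in 1 2 3; do python3 -m pendant '[[0.008,0,0,0,0,0,0.6],[0.015,0,0,0,0,0,0.6],[0.015,0,0,0,0,0,0.6]]'|grep -E 'pos|wrist';done
```

```text
position: [0.6117, -0.119, 0.0153]
wrist_force: [0.7, -7.7, 1.0]
position: [0.6117, -0.1187, 0.0154]
wrist_force: [2.1, -12.1, -1.6]
position: [0.6115, -0.1186, 0.0156]
wrist_force: [2.8, -17.6, -5.5]
```

```bash
python3 -m pendant '[[-0.15,0,0,0,0,0,0.6],[-0.2,0,-0.3,0,0,0,0.6],[-0.2,0,-0.65,0,0,-0.058,0.6],[0,-0.2,-0.65,0,0,-0.116,0.6],[0.265,-0.383,-0.65,0,0,-0.174,0.6],[0.265,-0.383,-0.65,0,0,-0.232,0.6],[0.265,-0.383,-0.65,0,0,-0.29,0.6],[0.265,-0.383,-0.65,0,0,-0.348,0.6],[0.265,-0.383,-0.65,0,0,-0.406,0.6],[0.265,-0.383,-0.65,0,0,-0.464,0.6]]'
python3 -m pendant '[[0,0,0,0,0,-0.036,0.6],[0,0,0,0,0,-0.036,0.6]]'
```

```text
t: 19.55
position: [0.5282, -0.0632, 0.1441]
tcp_rot: [-0.001, 1.0, 0.0, 0.001]
wrist_force: [-0.5, 0.5, -0.8]
gripper_width: 0.0514
gripper_force: 0.0
t: 19.8
position: [0.5282, -0.0634, 0.144]
tcp_rot: [-0.054, 0.999, 0.0, 0.001]
wrist_force: [-1.1, -0.2, 0.3]
gripper_width: 0.0514
gripper_force: 0.0
```

```bash
python3 -m pendant '[[0,0,0.25,0,0,0,0.6],[0,0,0.5,0,0,0,0.6],[0,0,0.65,0,0,0,0.6],[-0.04,0,0.65,0,0,0,0.6],[-0.08,0,0.65,0,0,0,0.6],[-0.12,0,0.65,0,0,0,0.6],[-0.15,0,0.65,0,0,0,0.6],[-0.15,0,0.65,0,0,0,0.6]]'
for i in 1 2 3; do python3 -m pendant '[[-0.01,0.002,0,0,0,0,0.6],[-0.02,0.003,0,0,0,0,0.6],[-0.02,0.003,0,0,0,0,0.6]]'|grep -E 'pos|wrist';done
```

```text
t: 20.8
position: [0.5541, -0.0613, 0.0138]
tcp_rot: [-0.054, 0.999, 0.001, -0.004]
wrist_force: [-9.3, -2.0, 4.1]
gripper_width: 0.0512
gripper_force: 4.8
position: [0.5569, -0.0608, 0.0138]
wrist_force: [-12.1, -2.2, 6.2]
position: [0.5597, -0.0605, 0.0138]
wrist_force: [-13.5, -3.0, 7.7]
position: [0.5619, -0.0602, 0.0138]
wrist_force: [-17.4, -3.6, 11.7]
```

```bash
for i in 1 2 3; do python3 -m pendant '[[-0.01,0,0,0,0,0,0.6],[-0.02,0,0,0,0,0,0.6],[-0.02,0,0,0,0,0,0.6]]'|grep -E 'pos|wrist';done
```

```text
position: [0.5642, -0.0599, 0.0136]
wrist_force: [-20.5, -4.2, 15.0]
position: [0.5641, -0.0598, 0.0132]
wrist_force: [-28.4, -4.2, 21.2]
position: [0.5639, -0.0596, 0.0125]
wrist_force: [-35.0, -4.0, 24.7]
```

```bash
python3 -m pendant '[[0.15,0,0,0,0,0,0.6],[0.3,0,0,0,0,0,0.6],[0.35,0,-0.3,0,0,0,0.6],[0.4,0,-0.6,0,0,0,0.3],[0.49,0.25,-0.68,0,0,0,0],[0.49,0.5,-0.68,0,0,0,0],[0.49,0.77,-0.68,0,0,0,0],[0.49,0.77,-0.68,0,0,0,0]]'
python3 -c "
from h import *
tf2();crop('top','c6.png',215,140,150,160,4)"
```

```text
t: 24.05
position: [0.4683, 0.0916, 0.1512]
tcp_rot: [-0.059, 0.998, 0.002, 0.002]
wrist_force: [-0.1, -1.0, -0.1]
gripper_width: 0.0005
gripper_force: 0.0
c [ 0.6238 -0.0541] yaw 6.3 rect [0.0599 0.0864] err in jig frame (home - c) [-0.004  -0.0015]
corners FL FR BL BR [[0.663, 0.003], [0.674, -0.101], [0.573, -0.007], [0.585, -0.111]]
```

View pics/c6.png

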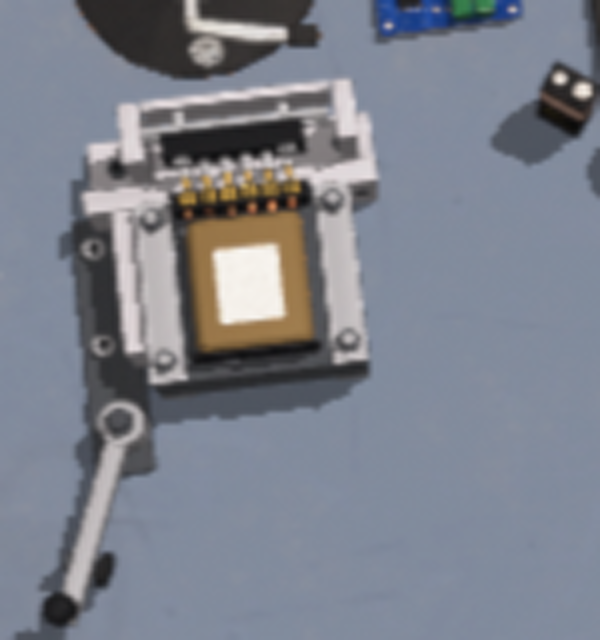

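The transformer looks home in the corner, with the tags on the pins at (185-295,185). A small side gap at the stop can't be ruled out, so I'll press once more from the right.

```bash
python3 -m pendant '[[-0.15,-0.2,0,0,0,0,0],[-0.3,-0.4,0,0,0,0,0],[-0.45,-0.65,0,0,0,0,0],[-0.6,-0.9,0,0,0,0,0],[-0.68,-1,0,0,0,0,0],[-0.68,-1,0,0,0,0,0]]' | grep pos
python3 -m pendant '[[0,-0.25,0,0,0,0,0],[0,-0.25,0.2,0,0,0,0],[0,-0.25,0.45,0,0,0,0],[0,-0.25,0.63,0,0,0,0],[0,-0.22,0.63,0,0,0,0],[0,-0.19,0.63,0,0,0,0],[0,-0.17,0.63,0,0,0,0],[0,-0.17,0.63,0,0,0,0]]'|grep -E 'pos|wrist'
```

```text
position: [0.625, -0.1027, 0.15]
position: [0.6292, -0.1308, 0.0248]
wrist_force: [0.2, -0.3, 1.2]
```

```bash
for i in 1 2 3 4 5; do python3 -m pendant '[[0,0.01,0,0,0,0,0],[0,0.02,0,0,0,0,0],[0,0.02,0,0,0,0,0]]'|grep -E 'pos|wrist';done
```

```text
position: [0.6277, -0.1273, 0.0233]
wrist_force: [0.1, -0.2, 0.8]
position: [0.6273, -0.1232, 0.0232]
wrist_force: [-0.7, -0.0, -0.2]
position: [0.6268, -0.1197, 0.0233]
wrist_force: [-0.3, -0.1, -0.1]
position: [0.6267, -0.1195, 0.0235]
wrist_force: [2.0, -7.3, -3.0]
position: [0.6267, -0.1194, 0.0237]
wrist_force: [3.2, -13.0, -7.0]
```

```bash
python3 -m pendant '[[0,0.02,0,0,0,0,0],[0,0.02,0,0,0,0,0]]'|grep -E 'pos|wrist'
python3 -m pendant '[[0,-0.12,0,0,0,0,0],[0,-0.15,-0.3,0,0,0,0],[0.1,0,-0.6,0,0,0,0],[0.3,0.25,-0.62,0,0,0,0],[0.5,0.5,-0.62,0,0,0,0],[0.65,0.75,-0.62,0,0,0,0],[0.75,1,-0.62,0,0,0,0],[0.75,1,-0.62,0,0,0,0]]'
python3 -c "
from h import *
tf2()"
```

```text
position: [0.6269, -0.1193, 0.0243]
wrist_force: [4.8, -18.2, -6.4]
t: 29.02
position: [0.452, 0.0798, 0.1472]
tcp_rot: [-0.059, 0.998, 0.002, -0.001]
wrist_force: [0.3, -0.2, -0.0]
gripper_width: -0.0001
gripper_force: 0.0
c [ 0.6238 -0.0536] yaw 6.7 rect [0.0584 0.0864] err in jig frame (home - c) [-0.004 -0.002]
corners FL FR BL BR [[0.662, 0.004], [0.675, -0.101], [0.573, -0.007], [0.585, -0.111]]
```

```bash
python3 -m pendant '[[0,0,0.3,0,0,0,0],[0,0,0.51,0,0,0,0],[0,0,0.51,0,0,0,0]]'|grep -E 'pos|wrist'
python3 -m pendant '[[-0.015,-0.08,0,0,0,0,0],[-0.025,-0.14,0,0,0,0,0],[0,-0.22,0,0,0,0,0],[0.005,-0.3,0,0,0,0,0],[0,-0.385,0,0,0,0,0],[-0.025,-0.465,0,0,0,0,0],[-0.06,-0.54,0,0,0,0,0],[-0.08,-0.57,0,0,0,0,0],[-0.105,-0.605,0,0,0,0,0],[-0.105,-0.605,0,0,0,0,0]]'
python3 -m pendant '[[-0.06,0.1,0,0,0,0,0],[-0.06,0.2,0,0,0,0,0],[-0.06,0.25,-0.3,0,0,0,0]]'|grep pos
python3 -c "
from h import *
crop('top','c7.png',215,140,150,160,4)"
```

```text
position: [0.4526, 0.0726, 0.0431]
wrist_force: [0.2, -1.1, 0.7]
t: 30.7
position: [0.49, -0.044, 0.0455]
tcp_rot: [-0.055, 0.999, -0.001, 0.001]
wrist_force: [0.4, 0.2, 0.5]
gripper_width: 0.0001
gripper_force: 0.4
position: [0.492, 0.0085, 0.1024]
```

View pics/c7.png

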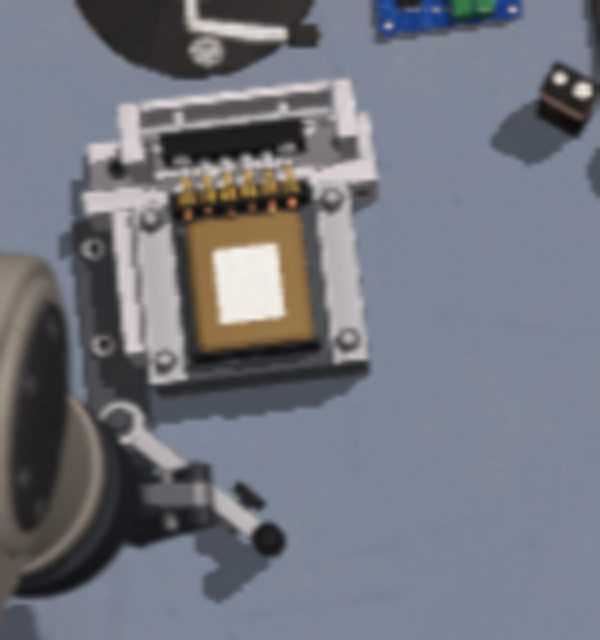

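The clamp is now at about 45°, with the knob at (268,540). I'll get behind the knob and push toward the fence.

```bash
python3 -m pendant '[[0.1,0,-0.1,0,0,0,0],[0.2,-0.2,-0.1,0,0,0,0],[0.2,-0.38,0,0,0,0,0],[0.2,-0.38,0.28,0,0,0,0],[0.2,-0.38,0.28,0,0,0,0]]'|grep -E 'pos|wrist'
```

```text
position: [0.4601, -0.0728, 0.0465]
wrist_force: [-0.5, -0.1, 0.5]
```

```bash
python3 -m pendant '[[-0.06,0,0,0,0,0,0],[-0.11,-0.012,0,0,0,0,0],[-0.145,-0.035,0,0,0,0,0],[-0.178,-0.06,0,0,0,0,0],[-0.215,-0.078,0,0,0,0,0],[-0.25,-0.095,0,0,0,0,0],[-0.29,-0.105,0,0,0,0,0],[-0.33,-0.115,0,0,0,0,0],[-0.36,-0.12,0,0,0,0,0],[-0.36,-0.12,0,0,0,0,0]]'|grep -E 'pos|wrist'
for i in 1 2 3; do python3 -m pendant '[[-0.01,0,0,0,0,0,0],[-0.015,0,0,0,0,0,0],[-0.015,0,0,0,0,0,0]]'|grep -E 'pos|wrist';done
```

```text
position: [0.5396, -0.0884, 0.0507]
wrist_force: [-1.1, -1.2, 1.8]
position: [0.5407, -0.0871, 0.0491]
wrist_force: [-2.3, -0.8, 1.6]
position: [0.5437, -0.0871, 0.0491]
wrist_force: [-3.3, -1.4, 2.1]
position: [0.546, -0.0871, 0.0491]
wrist_force: [-4.0, -0.4, 2.4]
```

```bash
for i in 1 2 3 4; do python3 -m pendant '[[-0.008,0,0,0,0,0,0],[-0.01,0,0,0,0,0,0],[-0.01,0,0,0,0,0,0]]'|grep -E 'pos|wrist';done
```

```text
position: [0.5462, -0.0871, 0.0489]
wrist_force: [-8.4, -0.3, 5.2]
position: [0.5463, -0.0871, 0.0487]
wrist_force: [-12.9, -1.0, 9.2]
position: [0.5464, -0.0871, 0.0485]
wrist_force: [-14.5, -1.0, 11.0]
position: [0.5466, -0.0871, 0.0483]
wrist_force: [-19.2, -1.5, 14.6]
```

The pad is bearing: the force rises while the tool stays put. Now retreat and check.

```bash
python3 -m pendant '[[0.1,0,0,0,0,0,0],[0.25,0,0,0,0,0,0],[0.3,0,-0.3,0,0,0,0],[0.3,-0.3,-0.5,0,0,0,0],[0.3,-0.6,-0.5,0,0,0,0],[0.3,-0.9,-0.5,0,0,0,0],[0.3,-1,-0.5,0,0,0,0],[0.3,-1,-0.5,0,0,0,0],[0.3,-1,-0.5,0,0,0,0]]'|grep -E 't:|pos|wrist'
python3 -c "
from h import *
tf2();crop('top','c8.png',215,130,200,150,4)"
```

```text
t: 36.75
position: [0.5182, -0.2901, 0.1492]
tcp_rot: [-0.056, 0.998, 0.0, 0.001]
wrist_force: [-0.8, 0.7, -0.9]
c [ 0.6239 -0.0536] yaw 6.7 rect [0.0584 0.0862] err in jig frame (home - c) [-0.0041 -0.002 ]
corners FL FR BL BR [[0.662, 0.004], [0.675, -0.1], [0.573, -0.007], [0.585, -0.111]]
```

View pics/c8.png

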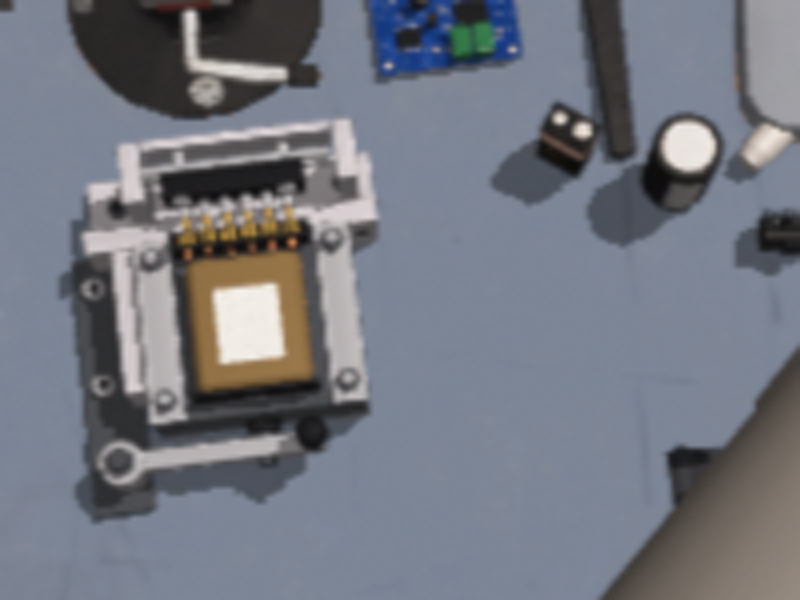

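The transformer sits in the corner with its tags on the pins at (180-295,235). The clamp is closed with its pad on the transformer's back at (265,430), the loose parts in view haven't moved, and the robot is clear.

```bash
python3 -c "
from rig import env
print(env.close_job())"
```

```text
the job is handed in; nothing more can be done
None
```

The job is handed in at about 37 s: the transformer is home in the jig corner with its terminals on the pins, the clamp pad bears on its back, and the battery, capacitor and heat sink look unmoved in the last picture (I didn't re-check the tin and screwdriver).

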